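# Make up two weld-joint kits in a welding booth

## Task

Make up the kits for two welding exercises. The corner-joint kit in the yellow tray gets the red magnetic square, the brown square tube and the orange-headed locating pin, drawn straight up out of its sleeve in the pin rack; the pipe kit in the blue tray gets the grey pipe stub and the V-block: stand each piece upright, as it stands now, set down and not dropped, on the floor of the pocket made for it (long, square and round in the yellow tray, round for the pipe and rectangular for the V-block in the blue one). The black-headed pin and the flange are not wanted: leave them where they are.

Things in the scene. Friction and masses are not known exactly. Their poses are not given: they have to be found in the camera images.
- magnet: red magnetic square for holding weld work (its magnet switched off, it attracts nothing): a flat upright plate standing on its long edge, outline a truncated triangle 104 mm long (x) at the foot and 20 mm long at the top, 52 mm high, 20 mm thick (y); steel core between red cheeks; 0.3 kg. Above 10 mm the ends slope in at 45 degrees. Origin: centre of the underside; x along its length, y across its thickness, z up.
- tube: square steel tube offcut in red-brown primer standing on its end, 40 x 40 mm outside, wall 3 mm, 70 mm high, 0.25 kg, open at both ends. Origin: centre of the underside; x and y square to its sides, z up.
- pipe: light-grey galvanised pipe stub standing on its end, 48 mm outside diameter, wall 3.5 mm, 70 mm high, 0.25 kg, open at both ends. Origin: centre of the underside, z up.
- vblock: bright steel V-block, 44 mm (x) by 40 mm (y) by 40 mm high, with a 90-degree V groove 32 mm wide and 16 mm deep in its top, running along y; 0.42 kg. Origin: centre of the underside, z up.
- pin_orange: steel locating pin with an ORANGE head: shaft 28 mm in diameter and 48 mm long under a knurled round head 36 mm in diameter and 26 mm high (74 mm in all, 0.28 kg). It starts upright in one of the two sleeves of the rack, foot on the sleeve's floor, so that the underside of the head is 6 mm above the sleeve's rim. Origin: centre of the foot; z up along the shaft.
- pin_black: steel locating pin with a BLACK head, otherwise the same as the orange one, in the other sleeve. To be left there. Origin: centre of the foot; z up.
- rack: pin rack, fixed: green base plate 190 (x) by 80 (y) by 8 mm with two upright steel sleeves at x = -45 and +45 mm, y = 0; each sleeve is 44 mm in outside diameter with a plain vertical bore of 29.6 mm, its floor 8 mm and its rim 50 mm above the table. Either pin may stand in either sleeve. Origin: centre of the underside, z up.
- flange: black round pipe flange lying flat, 74 mm in diameter, 12 mm thick, with a hub 48 mm in diameter up to 22 mm high; 0.35 kg; stands among the stock and is not wanted. Origin: centre of the underside.
- tray_yellow: yellow moulded kit tray, fixed, 180 (x) by 160 (y) by 20 mm high with a 12 mm grip ledge at either x end; three pockets 10 mm deep (their dark floors 10 mm above the table): a long one, 114 (x) by 38 (y) mm centred at x = 0, y = +42 mm, for the magnetic square; a square one of 58 mm at x = -42, y = -36 mm for the square tube; a round one of 46 mm diameter at x = +44, y = -36 mm for the pin. Origin: centre of the underside, z up.
- tray_blue: blue moulded kit tray, fixed, 180 (x) by 100 (y) by 20 mm high with a 12 mm grip ledge at either x end; two pockets 10 mm deep (floors 10 mm above the table): a round one of 68 mm diameter at x = -43, y = 0 mm for the pipe stub and a rectangular one 62 (x) by 58 (y) mm at x = +43, y = 0 mm for the V-block. Origin: centre of the underside, z up.

How it is judged (in metres and radians):
At the end, for the whole second after the job is handed in: Each of the five pieces stands in its own pocket of its own tray: within 14 mm of the pocket centre along tray x and y, underside 5 to 14 mm above the tray underside, upright within 0.12 rad, under 20 mm/s; black pin within 15 mm and flange within 40 mm of their start (x of magnet in the frame of tray_yellow between -0.014 and 0.014 m and y of magnet in the frame of tray_yellow between 0.028 and 0.056 m and z of magnet in the frame of tray_yellow between 0.005 and 0.014 m and angle between each of magnet, tube, pin_orange, pipe, vblock's own z axis and vertical below 0.12 rad and linear speed of each of magnet, tube, pin_orange, pipe, vblock below 0.02 m/s and x of tube in the frame of tray_yellow between -0.056 and -0.028 m and y of tube in the frame of tray_yellow between -0.05 and -0.022 m and z of tube in the frame of tray_yellow between 0.005 and 0.014 m and x of pin_orange in the frame of tray_yellow between 0.03 and 0.058 m and y of pin_orange in the frame of tray_yellow between -0.05 and -0.022 m and z of pin_orange in the frame of tray_yellow between 0.005 and 0.014 m and x of pipe in the frame of tray_blue between -0.057 and -0.029 m and y of pipe in the frame of tray_blue between -0.014 and 0.014 m and z of pipe in the frame of tray_blue between 0.005 and 0.014 m and x of vblock in the frame of tray_blue between 0.029 and 0.057 m and y of vblock in the frame of tray_blue between -0.014 and 0.014 m and z of vblock in the frame of tray_blue between 0.005 and 0.014 m and distance of pin_black from where it was at the start of the episode below 0.015 m and distance of flange from where it was at the start of the episode below 0.04 m); the robot touches nothing.
It fails at once if the orange pin is levered over while it is still well inside its sleeve (z of pin_orange in the frame of rack below 0.035 m and horizontal distance between pin_orange and rack below 0.07 m and angle between pin_orange's own z axis and vertical above 0.15 rad).
It fails at once if the black pin is lifted out of its place (distance of pin_black from where it was at the start of the episode above 0.03 m).
It fails at once if the flange is pushed or carried away (distance of flange from where it was at the start of the episode above 0.06 m).
It fails at once if a piece of the kits is dropped (falls free from more than about 3 cm) ((contact force between the fingers and magnet below 0.2 N and linear speed of magnet above 0.8 m/s) or (contact force between the fingers and tube below 0.2 N and linear speed of tube above 0.8 m/s) or (contact force between the fingers and pin_orange below 0.2 N and linear speed of pin_orange above 0.8 m/s) or (contact force between the fingers and pipe below 0.2 N and linear speed of pipe above 0.8 m/s) or (contact force between the fingers and vblock below 0.2 N and linear speed of vblock above 0.8 m/s)).
It also fails if it takes over 122 s, if anything falls off the work surface, if the arm or the gripper's body presses on something with over 40 N, if the wrist force passes 120 N, or if a joint passes its speed limit or range.

## Robot

A 6-joint arm with a two-finger parallel gripper is mounted at the origin on the work surface. World frame = base frame: x ahead of the robot, y to its left, z up, the work surface at z = 0. Lengths are in m, angles in degrees, forces in N, time in s.
With the tool pointing down it reaches from about 0.375 to 0.9 m from the base axis. Payload 3.1 kg.
Tool frame: the origin (TCP) lies at the very end of the fingers, on their centre line; the grasp point (between the pads) lies 19 mm behind it; z points along the fingers, y is the line along which they close (so a half turn about z gives the same grasp; the last joint's range is limited). The gripper opens to 87 mm and grips with 3 to 60 N. Pads are 19 mm wide; open, the fingers measure 117 mm over their backs; the gripper's body (75 mm by 190 mm) begins 51 mm behind the grasp point.
Start: joints at [-76.461, 30.224, 82.088, -0, 67.689, -10.227], TCP at [0.252, -0.572, 0.223] pointing down, gripper open.
Joint ranges: [-176.69, 176.69], [-43.24, 126.21], [12.49, 139.97], [-82, 262], [0, 151.66], [-163.58, 163.58]. Speed limits (degrees/s): [159.86, 159.86, 180, 180, 180, 180].

## Interface

Orientations are given as a 3x3 rotation matrix whose columns are the frame's x, y, z axes.
In Python, from rig import * gives the robot as it stands.
- The arm moves only by the tool jog_arm, never from a script. Its arguments are lists of equal length, an entry for each row: "delta_pos": the shift along the world's x, y, z in cm, a list of three; "turn": the turn about the world's z in degrees; "grip": the closure, from 0 (fully open) to 1 (shut). In form: {"delta_pos": [[x, y, z], ...], "turn": [turn, ...], "grip": [grip, ...]}. A call has 1 to 12 rows; each row is the pose to reach, as a shift and turn from the pose commanded when the call began; what a row does not reach only later rows make up. A row lasts 1/8 s, in which the tool goes at most 62.5 mm and 10.7 degrees, less where a joint would pass 70% of its speed; a pose out of reach is approached as far as the arm can. A call with a gripper value outside its range is refused whole. The fingers move at their own pace and stop on an object; the grip force is fixed at half the most. Time passes only in rows, so rows that repeat a pose let the fingers close. It gives the time, the measured TCP pose, the force, the opening and the grip force at its end, in the units of the state.
- read_state(): the state, without advancing time (a new reading comes with each control period).
- capture(name): name is "scene" or "top" or "wrist"; returns a dict with "color" (400x640x3 uint8, blue, green, red), "fovy" (degrees; the focal length in pixels is half the picture's height over the tangent of half this angle, whatever the lens; pixels are square), "cx", "cy" (the principal point, pixels), "camera_from_world" (4x4, takes a point from world to camera coordinates). Camera axes: x right, y up, looking along -z (the intrinsics and any distortion apply to the point x, -y, -z); pixel columns grow to the right and rows downward; lengths in m; the calibration is good to about 2 mm. A picture is of the moment at which its call begins. There is no depth.
- hand_in(): hands the job in; it is judged then, once.
The state is a dict: "time_s": time; "joint_positions": joint angles; "qvel": joint speeds; "tau": joint torques, N m; "position": TCP position; "tcp_rot": TCP orientation; "force": force on the tool from outside, world axes, zero at the start; "moment": the same for the moment, N m; "opening": opening from 0.0 (shut) to 1.0 (fully open); "grasp_force": force on a finger pad.
Only numpy, scipy, OpenCV 4.12 (cv2) and the standard library are available. Lean on these libraries where they do the work, as an engineer would, in place of code of your own. Each camera call takes 0.05 s, during which the arm holds its last target. There are 200 camera calls.

## Working session

There is one attempt and no reset: what is moved stays moved. The work goes in short steps, Python scripts to look and compute and a tool call to move; the robot and the scene stay as the last step left them, time stands still between calls to the robot, and variables do not carry over. Pictures are saved under pics/ and viewed, at most 14 in all, crops included, and the job is handed in when it is done.

Besides the shell and the picture viewer there is one more tool, called after "Emit:" in YAML: its name, and indented under it one key for each argument. jog_arm: Moves the arm, as the interface text tells. Its arguments: {"type":"object","properties":{"delta_pos":{"type":"array"},"turn":{"type":"array"},"grip":{"type":"array"}},"required":["delta_pos","turn","grip"]}

```bash
mkdir -p pics; ls; python3 - <<'E'
from rig import *
import cv2
for n in ("top","scene"):
    c=capture(n); cv2.imwrite(f"pics/{n}0.png",c["color"]); print(n,c["fovy"],c["cx"],c["cy"],c["camera_from_world"].tolist() if hasattr(c["camera_from_world"],'tolist') else c["camera_from_world"],[k for k in c])
s=read_state();print(s)
E
```

```text
pics
top 48.1261170372193 321.23968389036094 202.60242675058717 [[-0.0016531731319510948, -0.999921106773133, -0.012451796986323064, 0.05067407857570018], [0.9900044497446935, -0.0033925614965893006, 0.14099531911449564, -0.5695134762213951], [-0.14102643902581669, -0.012094244750486441, 0.9899319535905551, -1.2417060659502588], [0.0, 0.0, 0.0, 1.0]] ['color', 'fovy', 'cx', 'cy', 'camera_from_world']
scene 51.52264222098664 322.3573447677848 205.94495283018207 [[-0.7562301854323029, 0.6542998968618184, -0.002748018857039892, 0.3739013506781929], [-0.35563015183674096, -0.40749946939415504, 0.8411131776093266, 0.20177587241828185], [0.5492204491327699, 0.637052452636434, 0.5408521709712395, -1.4006491289764682], [0.0, 0.0, 0.0, 1.0]] ['color', 'fovy', 'cx', 'cy', 'camera_from_world']
{'time_s': 0.1, 'joint_positions': array([-7.64600917e+01,  3.02736851e+01,  8.21457412e+01,  1.84330114e-03,
        6.76906576e+01, -1.02264840e+01]), 'qvel': array([ 0.02162578, -0.09624076, -0.22182334, -0.02799025,  0.04552553,
        0.01863675]), 'tau': array([ 6.38766505e-05, -4.40985382e+01, -1.77150679e+01,  6.34062756e-02,
        5.34140377e-02, -5.24485245e-05]), 'position': array([ 0.2517735 , -0.57135404,  0.22168735]), 'tcp_rot': array([[ 9.15201227e-01,  4.02996944e-01, -4.20889304e-04],
       [ 4.02996993e-01, -9.15199382e-01,  1.87489430e-03],
       [ 3.70379043e-04, -1.88552269e-03, -9.99998154e-01]]), 'force': array([-0.84468327, -0.3270258 ,  0.34752583]), 'moment': array([ 0.00826536,  0.00217414, -0.03411193]), 'grasp_force': 0.0, 'opening': 1.000198119834251}
```

View pics/top0.png

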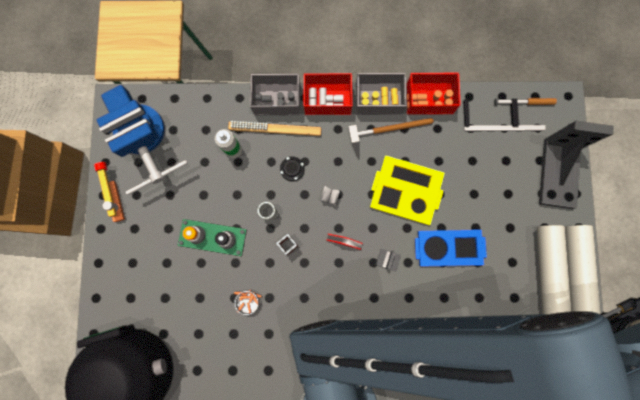

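View pics/scene0.png

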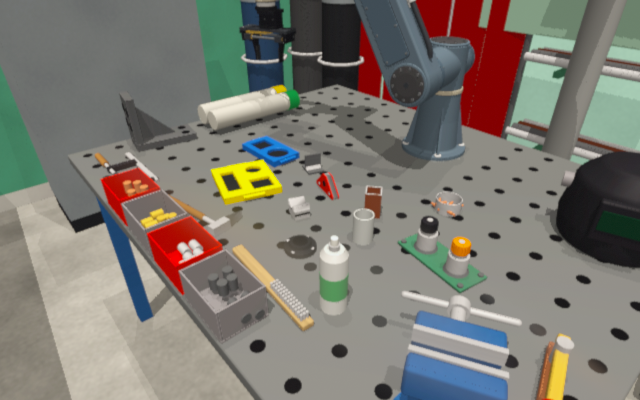

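The top view shows the yellow tray at about (408,190), the blue tray (451,248) and the rack (213,237), with orange at (191,233) and black at (224,239). It also shows the flange (292,168), pipe (266,211), tube (288,244) and magnet (345,241), plus two V-block-like pieces at (330,195) and (387,259). I'll zoom in to tell those two apart.

```bash
python3 - <<'E'
import cv2,numpy as np
a=cv2.imread("pics/top0.png"); b=cv2.imread("pics/scene0.png")
A=cv2.resize(a[150:280,170:500],(792,312),interpolation=cv2.INTER_CUBIC)
B=cv2.resize(b[130:250,200:400],(480,288),interpolation=cv2.INTER_CUBIC)
o=np.zeros((600,792,3),np.uint8);o[:312]=A;o[312:,:480]=B
cv2.imwrite("pics/crop1.png",o)
E
```

```text
(no output)
```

View pics/crop1.png

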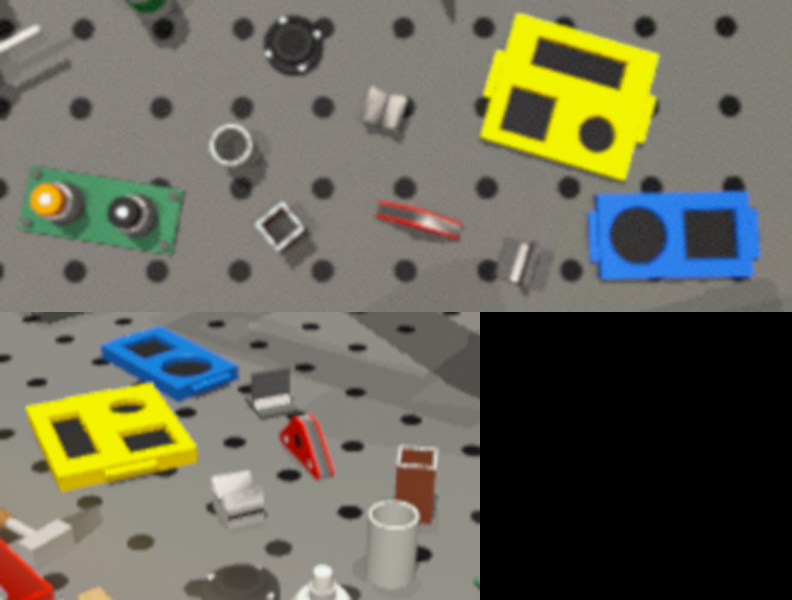

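The V-block, with its groove, is the piece at (330,195). The one at (387,259) is an L-angle, which is not wanted. The yellow tray's long pocket is toward world +x and its square pocket is on the left. The blue tray's round pocket is on the left, so both trays sit at a yaw of about -90°.

```bash
cat > h.py <<'E'
import cv2,numpy as np
from scipy.optimize import minimize
def K(c): return (c["color"].shape[0]/2)/np.tan(np.radians(c["fovy"])/2)
def back(c,uv,z):
    f=K(c);T=np.array(c["camera_from_world"]);R,t=T[:3,:3],T[:3,3]
    uv=np.atleast_2d(uv).astype(float)
    d=np.c_[(uv[:,0]-c["cx"])/f,-(uv[:,1]-c["cy"])/f,-np.ones(len(uv))]@R
    o=-R.T@t
    return o+d*((z-o[2])/d[:,2])[:,None]
def proj(c,P):
    f=K(c);T=np.array(c["camera_from_world"]);q=np.atleast_2d(P)@T[:3,:3].T+T[:3,3]
    return np.c_[c["cx"]-f*q[:,0]/q[:,2],c["cy"]+f*q[:,1]/q[:,2]]
def blobs(m,amin=30):
    n,l,s,ce=cv2.connectedComponentsWithStats(m.astype(np.uint8))
    return [(s[i,4],ce[i],l==i,s[i]) for i in range(1,n) if s[i,4]>=amin]
def rigid(src,dst):
    a,b=src-src.mean(0),dst-dst.mean(0)
    th=np.arctan2((a[:,0]*b[:,1]-a[:,1]*b[:,0]).sum(),(a*b).sum())
    R=np.array([[np.cos(th),-np.sin(th)],[np.sin(th),np.cos(th)]])
    t=dst.mean(0)-R@src.mean(0)
    return np.degrees(th),t,np.abs(src@R.T+t-dst).max(),R
def ring(r,z,n=24):
    a=np.linspace(0,2*np.pi,n,endpoint=False);return np.c_[r*np.cos(a),r*np.sin(a),0*a+z]
def box(x,y,z0,z1): return np.array([[i*x/2,j*y/2,k] for i in(-1,1) for j in(-1,1) for k in(z0,z1)])
SH=dict(tube=box(40,40,0,70)/1e3,vblock=box(44,40,0,40)/1e3,pipe=np.r_[ring(24,0),ring(24,70)]/1e3,
 magnet=np.r_[box(104,20,0,10),box(20,20,52,52)]/1e3)
def fit(c,mask,shape,x0):
    "silhouette fit: x,y,yaw(rad)"
    pts=SH[shape] if isinstance(shape,str) else shape
    S=8
    ys,xs=np.nonzero(mask);lo=np.array([xs.min()-25,ys.min()-25]);hi=np.array([xs.max()+25,ys.max()+25])
    M=cv2.resize(mask[max(lo[1],0):hi[1],max(lo[0],0):hi[0]].astype(np.float32),None,fx=S,fy=S,interpolation=cv2.INTER_LINEAR)
    lo=np.maximum(lo,0)
    def cost(p):
        cs,sn=np.cos(p[2]),np.sin(p[2])
        P=np.c_[pts[:,0]*cs-pts[:,1]*sn+p[0],pts[:,0]*sn+pts[:,1]*cs+p[1],pts[:,2]]
        uv=((proj(c,P)-lo+.5)*S-.5)
        I=np.zeros(M.shape,np.float32);cv2.fillConvexPoly(I,cv2.convexHull(np.round(uv).astype(np.int32)),1.)
        return np.abs(I-M).sum()/M.sum()
    best=None
    for d in (0,.2,-.2):
        x=np.array(x0,float);x[2]+=d
        r=minimize(cost,x,method="Nelder-Mead",options=dict(initial_simplex=x+np.array([[0,0,0],[.008,0,0],[0,.008,0],[0,0,.2]]),xatol=1e-4,fatol=1e-4))
        if best is None or r.fun<best.fun: best=r
    return best.x,best.fun
E
python3 - <<'E'
from rig import *
from h import *
c=capture("top");im=c["color"];hsv=cv2.cvtColor(im,cv2.COLOR_BGR2HSV)
H,S,V=[hsv[...,i].astype(int) for i in range(3)]
def sub(box):
    x0,y0,x1,y1=box;m=np.zeros(H.shape,bool);m[y0:y1,x0:x1]=1;return m
dark=V<90
# pockets
def pockets(col,reg):
    m=(col&sub(reg)).astype(np.uint8);cn,_=cv2.findContours(m,cv2.RETR_CCOMP,cv2.CHAIN_APPROX_NONE)
    cn,h=cv2.findContours(m,cv2.RETR_CCOMP,cv2.CHAIN_APPROX_NONE)
    out=[]
    for k,hh in zip(cn,h[0]):
        if hh[3]>=0 and cv2.contourArea(k)>80:
            M=cv2.moments(k);out.append((cv2.contourArea(k),M["m10"]/M["m00"],M["m01"]/M["m00"]))
    return out
Y=pockets((H>22)&(H<36)&(S>150),(350,140,460,240));B=pockets((H>98)&(H<125)&(S>130),(400,215,500,280))
print(Y);print(B)
def show(n,P,src):
    uv=np.array([p[1:] for p in P]);w=back(c,uv,.018)[:,:2]
    th,t,e,R=rigid(np.array(src)/1e3,w);print(n,"yaw",th,"t",t,"res",e,"pockets",(np.array(src)/1e3@R.T+t).round(4).tolist())
Ys=sorted(Y,key=lambda p:p[2])[:1]+sorted(sorted(Y,key=lambda p:p[2])[1:],key=lambda p:p[1])
show("yellow",Ys,[(0,42),(-42,-36),(44,-36)])
show("blue",sorted(B,key=lambda p:p[1]),[(-43,0),(43,0)])
for n,m,z in (("orange",(H>8)&(H<25)&(S>170)&(V>120)&sub((175,215,210,255)),.078),("green",(H>50)&(H<85)&(S>80)&sub((160,210,260,265)),.008)):
    u=np.argwhere(m);b=cv2.minAreaRect(u[:,::-1].astype(np.float32));print(n,len(u),b,back(c,[u.mean(0)[::-1],b[0]],z).round(4).tolist())
for n,p,z in (("flange",(292,168),.015),("pipe",(266,211),.07),("tube",(288,244),.07),("magnet",(345,241),.04),("vb",(330,195),.04),("black",(223,239),.08)):
    print(n,back(c,p,z).round(3).tolist())
E
```

```text
[(158.5, 418.12197686645635, 205.7371188222923), (346.5, 389.58537758537756, 197.06878306878306), (422.5, 410.53096646942794, 176.1179487179487)]
[(399.0, 465.3621553884712, 247.27944862155388), (407.5, 435.2568507157464, 247.6916155419223)]
yellow yaw -107.14295630898687 t [ 0.61028102 -0.20027793] res 0.00024206034015133993 pockets [[0.6504, -0.2127], [0.5883, -0.1495], [0.5629, -0.2317]]
blue yaw -89.34097516424212 t [ 0.44180161 -0.31983015] res 2.5402350427250475e-05 pockets [[0.4413, -0.2768], [0.4423, -0.3628]]
orange 110 ((189.5, 233.0), (12.0, 13.0), 90.0) [[0.4809, 0.4129, 0.078], [0.4807, 0.4129, 0.078]]
green 1022 ((211.74855041503906, 236.88438415527344), (64.54827880859375, 27.522350311279297), 8.746162414550781) [[0.4726, 0.3614, 0.008], [0.4745, 0.3689, 0.008]]
flange [[0.677, 0.136, 0.015]]
pipe [[0.542, 0.203, 0.07]]
tube [[0.45, 0.141, 0.07]]
magnet [[0.46, -0.018, 0.04]]
vb [[0.592, 0.024, 0.04]]
black [[0.464, 0.319, 0.08]]
```

Emit:
jog_arm:
  delta_pos:
    - [4,11,0]
    - [8,22,0]
    - [12,33,0]
    - [16,44,0]
    - [20.8,55.3,0]
    - [20.8,55.3,0]
    - [20.8,55.3,0]
    - [20.8,55.3,0]
    - [20.8,55.3,0]
    - [20.8,55.3,0]
    - [20.8,55.3,0]
  turn: [10,20,30,40,48,48,48,48,48,48,48]
  grip: [0,0,0,0,0,0,0,0,0,0,0]

```text
time_s: 1.52
position: [0.4601, -0.0172, 0.2224]
tcp_rot: [[0.309, 0.951, -0.0], [0.951, -0.309, 0.0], [-0.0, -0.0, -1.0]]
force: [-0.9, 0.4, 0.8]
opening: 1.002
grasp_force: 0.0
```

```bash
python3 - <<'E'
from rig import *
from h import *
s=read_state();print(s["time_s"],s["position"],s["joint_positions"].round(1),np.degrees(np.arctan2(s["tcp_rot"][1,1],s["tcp_rot"][0,1])))
c=capture("wrist");cv2.imwrite("pics/w1.png",c["color"]);T=np.array(c["camera_from_world"]);print(c["fovy"],c["cx"],c["cy"],-T[:3,:3].T@T[:3,3],T[2,:3])
print(proj(c,[[.46,-.018,.0],[.45,.141,.035],[.542,.203,.035],[.592,.024,.02]]).round())
E
```

```text
1.525 [ 0.46005724 -0.01723185  0.22242811] [-16.1  17.6 104.9  -0.   57.5   1.9] -17.986386615774087
62.822639158494205 325.5678953703398 199.5780817044861 [0.48180064 0.05005932 0.38390345] [0.07903108 0.24253687 0.96691776]
[[326. 175.]
 [266.  31.]
 [337. -75.]
 [431. 104.]]
```

View pics/w1.png

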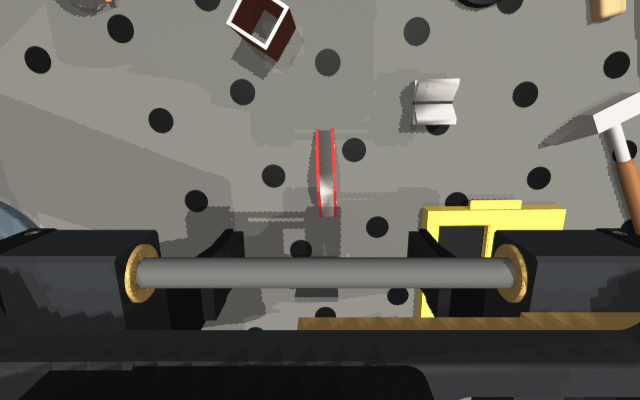

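The wrist view shows the magnet's red cheeks spanning (316..337, 128..217), almost in line with the tool's x axis. The V-block is at (435,102) and the tube at (262,25). I'll fit the magnet's silhouette.

```bash
python3 - <<'E'
from rig import *
from h import *
c=capture("wrist");hsv=cv2.cvtColor(c["color"],cv2.COLOR_BGR2HSV)
H,S,V=[hsv[...,i].astype(int) for i in range(3)]
m=((H<8)|(H>172))&(S>110)&(V>60);m[:110]=0;m[225:]=0;m[:,:290]=0;m[:,360:]=0
p=np.argwhere(m)[:,::-1].astype(np.int32);M=np.zeros(m.shape,np.uint8);cv2.fillConvexPoly(M,cv2.convexHull(p),1)
print(len(p),p.min(0),p.max(0))
x,f=fit(c,M,"magnet",[.46,-.018,np.radians(72)]);print(x[:2],np.degrees(x[2]),f)
E
```

```text
563 [315 127] [336 216]
[ 0.46101434 -0.01509782] 74.7280963070329 0.06014179810881615
```

Emit:
jog_arm:
  delta_pos:
    - [0.1,0.2,-4]
    - [0.1,0.2,-9]
    - [0.1,0.2,-14]
    - [0.1,0.2,-18]
    - [0.1,0.2,-20.2]
    - [0.1,0.2,-20.2]
    - [0.1,0.2,-20.2]
    - [0.1,0.2,-20.2]
    - [0.1,0.2,-20.2]
    - [0.1,0.2,-20.2]
    - [0.1,0.2,-20.2]
    - [0.1,0.2,-20.2]
  turn: [2.7,2.7,2.7,2.7,2.7,2.7,2.7,2.7,2.7,2.7,2.7,2.7]
  grip: [0,0,0,0,0,0.9,0.9,0.9,0.9,0.9,0.9,0.9]

```text
time_s: 3.12
position: [0.4609, -0.0169, 0.0206]
tcp_rot: [[0.268, 0.964, 0.0], [0.964, -0.268, -0.0], [-0.0, 0.0, -1.0]]
force: [0.3, 0.4, -0.1]
opening: 0.284
grasp_force: 0.0
```

Emit:
jog_arm:
  delta_pos:
    - [0,0,0]
    - [0,0,0]
    - [0,0,0]
    - [0,0,2]
    - [0,0,6]
    - [0,0,11]
  turn: [0,0,0,0,0,0]
  grip: [0.9,0.9,0.9,0.9,0.9,0.9]

```text
time_s: 3.88
position: [0.4596, -0.0167, 0.1304]
tcp_rot: [[0.268, 0.963, -0.004], [0.963, -0.268, 0.001], [-0.0, -0.004, -1.0]]
force: [0.5, -0.7, -3.8]
opening: 0.226
grasp_force: 30.0
```

Emit:
jog_arm:
  delta_pos:
    - [3.8,-4,0]
    - [7.6,-7.9,0]
    - [11.4,-11.9,0]
    - [15.2,-15.8,0]
    - [18.95,-19.75,0]
    - [18.95,-19.75,0]
    - [18.95,-19.75,-3]
    - [18.95,-19.75,-6]
    - [18.95,-19.75,-8.5]
    - [18.95,-19.75,-9.5]
    - [18.95,-19.75,-9.9]
    - [18.95,-19.75,-9.9]
  turn: [-1.8,-1.8,-1.8,-1.8,-1.8,-1.8,-1.8,-1.8,-1.8,-1.8,-1.8,-1.8]
  grip: [0.9,0.9,0.9,0.9,0.9,0.9,0.9,0.9,0.9,0.9,0.9,0.9]

```text
time_s: 5.38
position: [0.6507, -0.2145, 0.0321]
tcp_rot: [[0.298, 0.955, 0.001], [0.955, -0.298, -0.0], [-0.0, 0.001, -1.0]]
force: [-0.4, -0.2, -3.5]
opening: 0.229
grasp_force: 30.0
```

Emit:
jog_arm:
  delta_pos:
    - [0,0,-0.15]
    - [0,0,-0.15]
    - [0,0,-0.15]
    - [0,0,-0.15]
    - [0,0,-0.15]
    - [0,0,-0.15]
    - [0,0,3]
    - [0,0,8]
    - [0,4,13]
    - [0,10,19]
    - [0,10,19]
  turn: [0,0,0,0,0,0,0,0,0,0,0]
  grip: [0.9,0.9,0.5,0.5,0.5,0.5,0.5,0.5,0,0,0]

```text
time_s: 6.75
position: [0.6516, -0.1126, 0.225]
tcp_rot: [[0.296, 0.955, 0.005], [0.955, -0.296, -0.002], [0.0, 0.005, -1.0]]
force: [0.4, 0.2, -0.6]
opening: 0.76
grasp_force: 0.0
```

```bash
python3 - <<'E'
from rig import *
from h import *
s=read_state();print(s["position"],s["force"])
a=capture("wrist");cv2.imwrite("pics/w2.png",a["color"])
t=capture("top");t=cv2.resize(t["color"][160:280,300:500],None,fx=3,fy=3,interpolation=cv2.INTER_CUBIC)
cv2.imwrite("pics/w2c.png",np.vstack([cv2.resize(a["color"][:230],(600,216)),t]))
E
```

```text
[ 0.65160128 -0.11262757  0.22502129] [ 0.39046164  0.2468086  -0.55988966]
```

View pics/w2c.png

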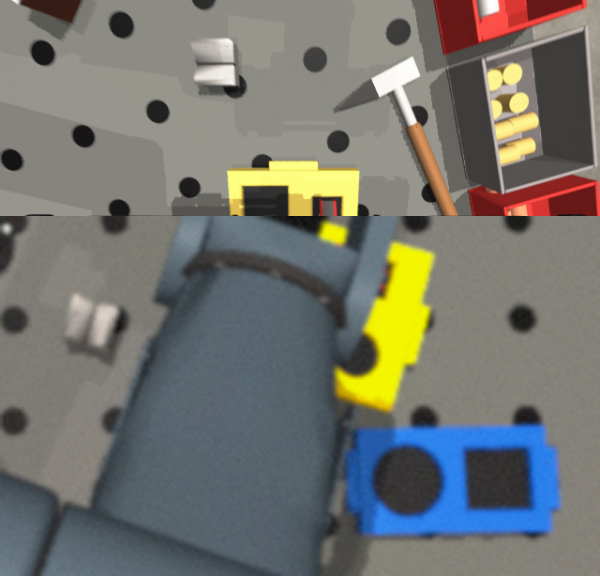

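The magnet went into the long pocket; its red cheeks show at about (328,205) in the crop. The V-block is at about (229,66) in the raw wrist image, with its groove nearly along the tool's y axis.

```bash
python3 - <<'E'
from rig import *
from h import *
c=capture("wrist");im=c["color"][20:115,180:285];g=cv2.cvtColor(im,cv2.COLOR_BGR2GRAY)
print(np.percentile(g,[2,10,50,80,90,98]))
for th in (165,180):
    m=np.zeros((400,640),np.uint8);m[20:115,180:285]=g>th
    b=max(blobs(m),key=lambda b:b[0]);ys,xs=np.nonzero(b[2])
    bb=[b for b in blobs(m,60)];print([(int(q[0]),q[3][:4].tolist()) for q in bb])
    P=np.vstack([np.argwhere(q[2])[:,::-1] for q in bb if 190<q[1][0]<260 and 35<q[1][1]<100]).astype(np.int32)
    M=np.zeros((400,640),np.uint8);cv2.fillConvexPoly(M,cv2.convexHull(P),1)
    for nm,sh in (("top",box(44,40,40,40)/1e3),("full",SH["vblock"])):
        x,f=fit(c,M,sh,[.592,.024,np.radians(75)]);print(th,nm,x[:2].round(4),np.degrees(x[2]).round(1),round(f,3))
cv2.imwrite("pics/vb.png",cv2.resize(im,None,fx=5,fy=5,interpolation=cv2.INTER_CUBIC))
E
```

```text
[ 41.48 114.   139.   148.   192.   236.  ]
[(745, [205, 42, 45, 25]), (732, [208, 70, 44, 21])]
165 top [0.5955 0.0247] 72.4 0.109
165 full [0.5923 0.0269] 71.1 0.172
[(536, [215, 42, 35, 25]), (664, [208, 70, 44, 21])]
180 top [0.5965 0.0247] 69.9 0.15
180 full [0.5954 0.0261] 65.4 0.344
```

View pics/vb.png

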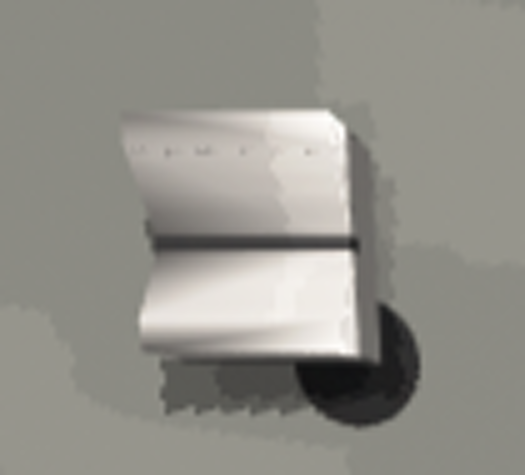

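The crop gives the V-block's top corners at about (204,42.4), (249,42.5), (251.6,91.4) and (208,91). The groove runs horizontally at row 68.

```bash
python3 - <<'E'
from rig import *
from h import *
c=capture("wrist")
p=back(c,[[204,42.4],[249,42.5],[251.6,91.4],[208,91]],.04)[:,:2]
print(p.round(4),np.linalg.norm(p-np.roll(p,-1,0),axis=1).round(4),p.mean(0))
e=(p[0]-p[1]+p[3]-p[2]);print("groove dir",np.degrees(np.arctan2(e[1],e[0])))
e=(p[0]-p[3]+p[1]-p[2]);print("x dir",np.degrees(np.arctan2(e[1],e[0])))
g=back(c,[[180+152/5,20+242/5],[180+358/5,20+243/5]],.024)[:,:2];print(g,np.linalg.norm(g[0]-g[1]))
E
```

```text
[[ 0.5793  0.0505]
 [ 0.6205  0.0376]
 [ 0.6072 -0.0051]
 [ 0.5659  0.0081]] [0.0432 0.0447 0.0434 0.0444] [0.59322893 0.0227725 ]
groove dir 162.46198847352485
x dir 72.55952635513626
[[0.5717793  0.03038748]
 [0.61204482 0.01769997]] 0.04221711601661185
```

Emit:
jog_arm:
  delta_pos:
    - [-1,3,0]
    - [-3,7,0]
    - [-5.7,13.7,0]
    - [-5.7,13.7,0]
    - [-5.7,13.7,0]
    - [-5.7,13.7,-3]
    - [-5.7,13.7,-6]
    - [-5.7,13.7,-9]
    - [-5.7,13.7,-12]
    - [-5.7,13.7,-12]
    - [-5.7,13.7,-12]
    - [-5.7,13.7,-12]
  turn: [-10.5,-21,-31.5,-42,-52.5,-63,-73.5,-84,-90.4,-90.4,-90.4,-90.4]
  grip: [0,0,0,0,0,0,0,0,0,0,0,0]

```text
time_s: 8.45
position: [0.5943, 0.022, 0.1025]
tcp_rot: [[0.953, -0.304, 0.002], [-0.304, -0.953, -0.0], [0.002, -0.0, -1.0]]
force: [-0.7, -0.3, 0.1]
opening: 1.004
grasp_force: 0.0
```

Emit:
jog_arm:
  delta_pos:
    - [-0.1,0,-4]
    - [-0.1,0,-7]
    - [-0.1,0,-8.7]
    - [-0.1,0,-8.7]
    - [-0.1,0,-8.7]
    - [-0.1,0,-8.7]
    - [-0.1,0,-8.7]
    - [-0.1,0,-8.7]
    - [-0.1,0,-8.7]
    - [-0.1,0,-8.7]
  turn: [0,0,0,0,0,0,0,0,0,0]
  grip: [0,0,0,0.9,0.9,0.9,0.9,0.9,0.9,0.9]

```text
time_s: 9.7
position: [0.5931, 0.0229, 0.0151]
tcp_rot: [[0.952, -0.305, 0.002], [-0.305, -0.952, 0.0], [0.002, -0.001, -1.0]]
force: [1.5, 3.1, 4.4]
opening: 0.502
grasp_force: 30.0
```

Emit:
jog_arm:
  delta_pos:
    - [0,0,3]
    - [0,0,8]
    - [-1.5,-3.9,12]
    - [-3.6,-9.2,12]
    - [-5.8,-14.8,12]
    - [-7.9,-20.3,12]
    - [-10,-25.7,12]
    - [-12.1,-31.2,12]
    - [-14.2,-36.5,12]
    - [-15.1,-38.6,12]
    - [-15.1,-38.6,12]
    - [-15.1,-38.6,9]
  turn: [0,0,5,10,15,18.3,18.3,18.3,18.3,18.3,18.3,18.3]
  grip: [0.9,0.9,0.9,0.9,0.9,0.9,0.9,0.9,0.9,0.9,0.9,0.9]

```text
time_s: 11.2
position: [0.4424, -0.3633, 0.1055]
tcp_rot: [[1.0, 0.01, 0.002], [0.01, -1.0, -0.002], [0.002, 0.002, -1.0]]
force: [0.7, -0.2, -5.3]
opening: 0.504
grasp_force: 30.0
```

Emit:
jog_arm:
  delta_pos:
    - [0,0,-4]
    - [0,0,-6.5]
    - [0,0,-7.5]
    - [0,0,-8]
    - [0,0,-8]
    - [0,0,-8]
    - [0,0,-8]
    - [0,0,-8]
    - [0,0,-8]
  turn: [0,0,0,0,0,0,0,0,0]
  grip: [0.9,0.9,0.9,0.9,0.9,0.9,0.2,0.2,0.2]

```text
time_s: 12.32
position: [0.4416, -0.3639, 0.025]
tcp_rot: [[1.0, 0.01, 0.001], [0.01, -1.0, -0.001], [0.001, 0.001, -1.0]]
force: [0.1, 0.4, -0.0]
opening: 0.75
grasp_force: 0.0
```

Emit:
jog_arm:
  delta_pos:
    - [0,0,5]
    - [0,0,10]
    - [0,0,15]
    - [0,6,20]
    - [0,12,20]
    - [0.8,18,20]
    - [0.8,24,20]
    - [0.8,30,20]
    - [0.8,36,20]
    - [0.8,42,20]
    - [0.8,48,20]
    - [0.8,50.5,20]
  turn: [0,0,0,8,16,24,32,40,44,44,44,44]
  grip: [0,0,0,0,0,0,0,0,0,0,0,0]

```text
time_s: 13.82
position: [0.4487, 0.1444, 0.2248]
tcp_rot: [[0.71, 0.704, 0.0], [0.704, -0.71, 0.0], [0.001, -0.0, -1.0]]
force: [-0.1, -0.8, -1.0]
opening: 0.997
grasp_force: 0.0
```

```bash
python3 - <<'E'
from rig import *
from h import *
import time
t=capture("top");c=capture("wrist");s=read_state();print(s["position"],np.degrees(np.arctan2(s["tcp_rot"][1,1],s["tcp_rot"][0,1])))
print(proj(c,[[.45,.141,.07],[.542,.203,.07]]).round())
cv2.imwrite("pics/w3c.png",np.vstack([c["color"][:250],cv2.resize(t["color"][170:270,370:490],(600,500))[:340,:].repeat(1,0) if 0 else cv2.copyMakeBorder(cv2.resize(t["color"][165:270,370:490],(389,340)),0,0,0,251,0)]))
E
```

```text
[0.44893977 0.14388217 0.22473597] -45.182299204305615
[[331. 190.]
 [354.  73.]]
```

View pics/w3c.png

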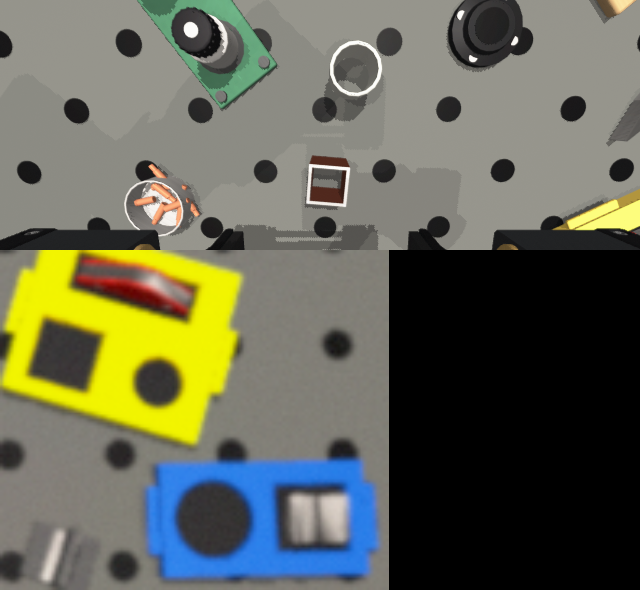

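The magnet and V-block both sit in their pockets. In the wrist view the tube's white rim is centred at about (328,185), slightly rotated, and the pipe rim at about (356,68).

```bash
python3 - <<'E'
from rig import *
from h import *
c=capture("wrist");g=cv2.cvtColor(c["color"],cv2.COLOR_BGR2GRAY);m=(g>215).astype(np.uint8)
def hull(x0,y0,x1,y1):
    k=np.zeros_like(m);k[y0:y1,x0:x1]=m[y0:y1,x0:x1];b=max(blobs(k),key=lambda b:b[0]);return np.argwhere(b[2])[:,::-1].astype(np.float32)
r=cv2.minAreaRect(hull(295,150,362,215));print(r)
b=cv2.boxPoints(r);p=back(c,b,.07)[:,:2];print(p.round(4).tolist(),np.linalg.norm(p-np.roll(p,-1,0),axis=1),p.mean(0));e=p[0]-p[1];print(np.degrees(np.arctan2(e[1],e[0])))
h=cv2.convexHull(hull(320,30,392,105));e=cv2.fitEllipse(h);print(e,back(c,e[0],.07))
q=back(c,h.reshape(-1,2),.07)[:,:2];print(cv2.minEnclosingCircle((q*1000).astype(np.float32)))
E
```

```text
((325.71380615234375, 183.4344940185547), (40.69228744506836, 39.280513763427734), 4.763641834259033)
[[0.4228, 0.1495], [0.4533, 0.1745], [0.4787, 0.1443], [0.4489, 0.1182]] [0.03947947 0.03950536 0.03958909 0.04075128] [0.45093824 0.14662917]
-140.7299319982887
((353.72772216796875, 65.89977264404297), (51.70551300048828, 55.30771255493164), 6.69681978225708) [[0.5456785  0.20521632 0.07      ]]
((545.3751220703125, 204.81048583984375), 23.58333969116211)
```

Emit:
jog_arm:
  delta_pos:
    - [0.2,0.3,-4]
    - [0.2,0.3,-9]
    - [0.2,0.3,-14]
    - [0.2,0.3,-18]
    - [0.2,0.3,-20]
    - [0.2,0.3,-20]
    - [0.2,0.3,-20]
    - [0.2,0.3,-20]
    - [0.2,0.3,-20]
    - [0.2,0.3,-20]
    - [0.2,0.3,-20]
    - [0.2,0.3,-20]
  turn: [-5,-5,-5,-5,-5,-5,-5,-5,-5,-5,-5,-5]
  grip: [0,0,0,0,0,0.9,0.9,0.9,0.9,0.9,0.9,0.9]

```text
time_s: 15.48
position: [0.4513, 0.1448, 0.0249]
tcp_rot: [[0.771, 0.637, 0.0], [0.637, -0.771, 0.0], [0.0, -0.0, -1.0]]
force: [-1.2, 1.1, 5.5]
opening: 0.458
grasp_force: 30.0
```

Emit:
jog_arm:
  delta_pos:
    - [0,0,3]
    - [0,0,8]
    - [2.3,-5,12]
    - [4.6,-9.9,12]
    - [6.9,-14.9,12]
    - [9.2,-19.8,12]
    - [11.5,-24.7,12]
    - [13.7,-29.4,12]
    - [13.7,-29.4,12]
    - [13.7,-29.4,9]
    - [13.7,-29.4,6]
    - [13.7,-29.4,6]
  turn: [0,0,8,16,24,33.3,33.3,33.3,33.3,33.3,33.3,33.3]
  grip: [0.9,0.9,0.9,0.9,0.9,0.9,0.9,0.9,0.9,0.9,0.9,0.9]

```text
time_s: 16.98
position: [0.585, -0.1473, 0.0815]
tcp_rot: [[0.294, 0.956, -0.008], [0.956, -0.294, 0.004], [0.001, -0.009, -1.0]]
force: [-0.2, 0.8, -3.1]
opening: 0.46
grasp_force: 30.0
```

Emit:
jog_arm:
  delta_pos:
    - [0,0,0]
    - [0,0,-2]
    - [0,0,-3.8]
    - [0,0,-4.5]
    - [0,0,-4.5]
  turn: [0,0,0,0,0]
  grip: [0.9,0.9,0.9,0.9,0.9]

```text
time_s: 17.6
position: [0.5882, -0.1493, 0.0392]
tcp_rot: [[0.295, 0.956, -0.001], [0.956, -0.295, 0.0], [0.0, -0.001, -1.0]]
force: [0.3, -0.9, -2.9]
opening: 0.463
grasp_force: 30.0
```

Emit:
jog_arm:
  delta_pos:
    - [0,0,-0.4]
    - [0,0,-0.4]
    - [0,0,-0.4]
    - [0,0,-0.4]
    - [0,0,-0.4]
    - [0,0,4]
    - [0,0,8.5]
    - [-0.7,6,13]
    - [-1.4,12,18.5]
    - [-2.1,18,18.5]
    - [-2.8,24,18.5]
    - [-3.5,30,18.5]
  turn: [0,0,0,0,0,0,0,0,0,0,0,0]
  grip: [0.9,0.9,0.35,0.35,0.35,0.35,0.35,0,0,0,0,0]

```text
time_s: 19.1
position: [0.5557, 0.1328, 0.2253]
tcp_rot: [[0.295, 0.955, 0.002], [0.955, -0.295, 0.0], [0.001, 0.002, -1.0]]
force: [0.7, -0.0, 0.3]
opening: 0.989
grasp_force: 0.0
```

Emit:
jog_arm:
  delta_pos:
    - [-0.8,5.4,0]
    - [-0.8,5.4,0]
    - [-0.8,5.4,0]
  turn: [0,0,0]
  grip: [0,0,0]

```text
time_s: 19.48
position: [0.5476, 0.1848, 0.2243]
tcp_rot: [[0.294, 0.956, 0.0], [0.956, -0.294, -0.001], [-0.001, 0.0, -1.0]]
force: [0.0, -0.6, -0.0]
opening: 1.0
grasp_force: 0.0
```

```bash
python3 - <<'E'
from rig import *
from h import *
t=capture("top");c=capture("wrist");s=read_state();print(s["position"],np.degrees(np.arctan2(s["tcp_rot"][1,1],s["tcp_rot"][0,1])),s["opening"])
u=proj(c,[[.5455,.205,.07]])[0];print(u)
g=cv2.cvtColor(c["color"],cv2.COLOR_BGR2GRAY);k=np.zeros((400,640),np.uint8);x,y=np.round(u).astype(int);k[y-45:y+45,x-45:x+45]=g[y-45:y+45,x-45:x+45]>215
P=np.argwhere(max(blobs(k),key=lambda b:b[0])[2])[:,::-1]
q=back(c,cv2.convexHull(P.astype(np.float32)).reshape(-1,2),.07)[:,:2];print(cv2.minEnclosingCircle((q*1000).astype(np.float32)))
# rack: black & orange heads rough look
cv2.imwrite("pics/w4c.png",np.vstack([c["color"][:250],cv2.copyMakeBorder(cv2.resize(t["color"][150:270,370:490],(340,340)),0,0,0,300,0)]))
E
```

```text
[0.54799137 0.183733   0.22417161] -17.22231276448557 0.9995957228020028
[317.02910967 167.88261949]
((545.5847778320312, 205.16917419433594), 23.550443649291992)
```

View pics/w4c.png

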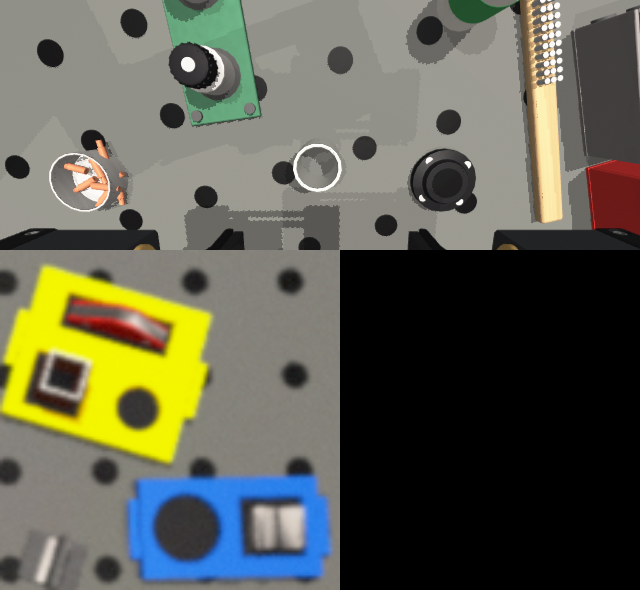

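The tube stands in its square pocket, and the apparent offset of its top is parallax. The wrist view shows the pipe rim at (317,168), which puts it at (0.5456, 0.2052).

Emit:
jog_arm:
  delta_pos:
    - [-0.2,2.1,-4]
    - [-0.2,2.1,-9]
    - [-0.2,2.1,-14]
    - [-0.2,2.1,-18]
    - [-0.2,2.1,-19.9]
    - [-0.2,2.1,-19.9]
    - [-0.2,2.1,-19.9]
    - [-0.2,2.1,-19.9]
    - [-0.2,2.1,-19.9]
    - [-0.2,2.1,-19.9]
    - [-0.2,2.1,-19.9]
    - [-0.2,2.1,-19.9]
  turn: [0,0,0,0,0,0,0,0,0,0,0,0]
  grip: [0,0,0,0,0,0.9,0.9,0.9,0.9,0.9,0.9,0.9]

```text
time_s: 21.08
position: [0.546, 0.2062, 0.026]
tcp_rot: [[0.294, 0.956, 0.001], [0.956, -0.294, 0.0], [0.001, 0.001, -1.0]]
force: [-0.2, 0.3, 5.6]
opening: 0.551
grasp_force: 30.0
```

Emit:
jog_arm:
  delta_pos:
    - [0,0,3]
    - [0,0,8]
    - [-1.2,-5.4,12]
    - [-2.4,-11,12]
    - [-3.6,-16.5,12]
    - [-4.8,-22,12]
    - [-6,-27.5,12]
    - [-7.2,-33,12]
    - [-8.4,-38.5,12]
    - [-9.6,-44,12]
    - [-10.5,-48.2,12]
    - [-10.5,-48.2,12]
  turn: [0,0,6,12,17.8,17.8,17.8,17.8,17.8,17.8,17.8,17.8]
  grip: [0.9,0.9,0.9,0.9,0.9,0.9,0.9,0.9,0.9,0.9,0.9,0.9]

```text
time_s: 22.58
position: [0.4403, -0.2795, 0.1447]
tcp_rot: [[-0.007, 1.0, 0.001], [1.0, 0.007, -0.001], [-0.001, 0.001, -1.0]]
force: [0.3, 0.9, -3.0]
opening: 0.552
grasp_force: 30.0
```

Emit:
jog_arm:
  delta_pos:
    - [0,0,-2]
    - [0,0,-5]
    - [0,0,-8]
    - [0,0,-9.8]
    - [0,0,-10.4]
    - [0,0,-10.6]
  turn: [0,0,0,0,0,0]
  grip: [0.9,0.9,0.9,0.9,0.9,0.9]

```text
time_s: 23.32
position: [0.4407, -0.2753, 0.039]
tcp_rot: [[-0.012, 1.0, -0.001], [1.0, 0.012, 0.001], [0.001, -0.0, -1.0]]
force: [0.2, -0.1, -2.7]
opening: 0.554
grasp_force: 30.0
```

Emit:
jog_arm:
  delta_pos:
    - [0,0,-0.3]
    - [0,0,-0.3]
    - [0,0,-0.3]
    - [0,0,-0.3]
    - [0,0,-0.3]
    - [0,0,4]
    - [0,0,8.5]
    - [0,0,13]
    - [0,6,18.5]
    - [0.5,12,18.5]
    - [1,18,18.5]
    - [1.3,24,18.5]
  turn: [0,0,0,0,0,0,0,0,0,-5,-10,-10]
  grip: [0.9,0.9,0.2,0.2,0.2,0.2,0.2,0.2,0,0,0,0]

```text
time_s: 24.82
position: [0.4535, -0.0422, 0.2249]
tcp_rot: [[0.164, 0.987, 0.002], [0.987, -0.164, -0.001], [-0.0, 0.002, -1.0]]
force: [0.7, 0.2, 0.6]
opening: 0.998
grasp_force: 0.0
```

Emit:
jog_arm:
  delta_pos:
    - [0.3,6,0]
    - [0.6,12,0]
    - [1,18,0]
    - [1.4,24,0]
    - [1.8,30,0]
    - [2.2,36,0]
    - [2.7,42,0]
    - [2.7,42,0]
    - [2.7,42,0]
  turn: [0,0,0,0,0,0,0,0,0]
  grip: [0,0,0,0,0,0,0,0,0]

```text
time_s: 25.95
position: [0.4795, 0.3756, 0.2237]
tcp_rot: [[0.161, 0.987, -0.001], [0.987, -0.161, -0.001], [-0.001, -0.001, -1.0]]
force: [-0.2, -0.2, -0.3]
opening: 0.998
grasp_force: 0.0
```

```bash
python3 - <<'E'
from rig import *
from h import *
t=capture("top");c=capture("wrist");s=read_state();print(s["position"],np.degrees(np.arctan2(s["tcp_rot"][1,1],s["tcp_rot"][0,1])),s["opening"])
u=proj(c,[[.481,.413,.082],[.468,.325,.082]]);print(u.round())
hsv=cv2.cvtColor(c["color"],cv2.COLOR_BGR2HSV);m=(hsv[...,0]<25)&(hsv[...,0]>5)&(hsv[...,1]>120)&(hsv[...,2]>100)
x,y=np.round(u[0]).astype(int);k=np.zeros((400,640),bool);k[max(y-60,0):y+60,x-60:x+60]=m[max(y-60,0):y+60,x-60:x+60]
b=max(blobs(k),key=lambda b:b[0]);P=np.argwhere(b[2])[:,::-1];print(b[0],b[3])
cv2.imwrite("pics/w5.png",np.vstack([c["color"][:250],cv2.copyMakeBorder(cv2.resize(t["color"][150:270,370:490],(340,340)),0,0,0,300,0)]))
M=np.zeros((400,640),np.uint8);cv2.fillConvexPoly(M,cv2.convexHull(P.astype(np.int32)),1)
X,f=fit(c,M,np.r_[ring(18,56),ring(18,82)]/1e3,[.481,.413,0]);print(X,f)
E
```

```text
[0.47996558 0.37467931 0.22402102] -9.410967167766664 1.0010412223530365
[[320. 150.]
 [322. 240.]]
1068 [ 301  127   40   41 1068]
[0.48127737 0.41505145 0.18284779] 0.052394576370716095
```

View pics/w5.png

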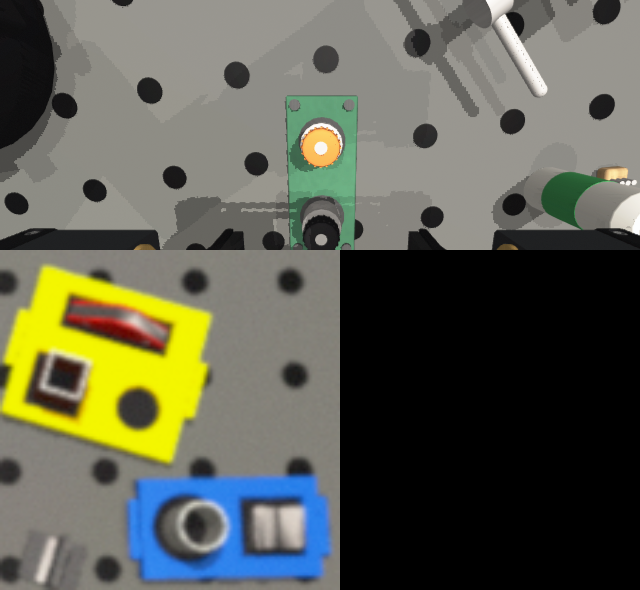

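The pipe is in the blue round pocket. The orange head is at (320,148) in the wrist view, which gives (0.481, 0.415), consistent with the rack.

Emit:
jog_arm:
  delta_pos:
    - [0.1,4,-4]
    - [0.1,4,-8]
    - [0.1,4,-12]
    - [0.1,4,-15]
    - [0.1,4,-16.7]
    - [0.1,4,-16.7]
    - [0.1,4,-16.7]
    - [0.1,4,-16.7]
    - [0.1,4,-16.7]
    - [0.1,4,-16.7]
    - [0.1,4,-16.7]
  turn: [0,0,0,0,0,0,0,0,0,0,0]
  grip: [0,0,0,0,0,0,0.5,0.5,0.5,0.5,0.5]

```text
time_s: 27.42
position: [0.4813, 0.4163, 0.0573]
tcp_rot: [[0.162, 0.987, 0.0], [0.987, -0.162, 0.0], [0.0, 0.0, -1.0]]
force: [-0.9, -0.4, 0.1]
opening: 0.547
grasp_force: 0.0
```

Emit:
jog_arm:
  delta_pos:
    - [0,0,0]
    - [0,0,0]
    - [0,0,0]
    - [0,0,0]
  turn: [0,0,0,0]
  grip: [0.9,0.9,0.9,0.9]

```text
time_s: 27.92
position: [0.4813, 0.4162, 0.0571]
tcp_rot: [[0.162, 0.987, 0.0], [0.987, -0.162, 0.0], [0.0, 0.0, -1.0]]
force: [-0.4, -0.1, -0.4]
opening: 0.407
grasp_force: 30.0
```

Gripped at the right width with no side load. Next I draw the pin straight up.

Emit:
jog_arm:
  delta_pos:
    - [0,0,0.5]
    - [0,0,1.5]
    - [0,0,3]
    - [0,0,4.5]
    - [0,0,6]
    - [0,0,9]
    - [0,0,12]
    - [0,0,12]
  turn: [0,0,0,0,0,0,0,0]
  grip: [0.9,0.9,0.9,0.9,0.9,0.9,0.9,0.9]

```text
time_s: 28.92
position: [0.4831, 0.4174, 0.1806]
tcp_rot: [[0.162, 0.987, 0.006], [0.987, -0.162, 0.004], [0.005, 0.006, -1.0]]
force: [0.4, -0.1, -2.8]
opening: 0.409
grasp_force: 30.0
```

Emit:
jog_arm:
  delta_pos:
    - [0.7,-5.5,0]
    - [1.4,-11,0]
    - [2.1,-16.5,0]
    - [2.8,-22,0]
    - [3.5,-27.5,0]
    - [4.2,-33,0]
    - [4.9,-38.5,0]
    - [5.6,-44,0]
    - [6.3,-49.5,0]
    - [7,-55,0]
    - [7.7,-60.5,0]
    - [8.2,-64.7,0]
  turn: [-2,-4,-6,-7.7,-7.7,-7.7,-7.7,-7.7,-7.7,-7.7,-7.7,-7.7]
  grip: [0.9,0.9,0.9,0.9,0.9,0.9,0.9,0.9,0.9,0.9,0.9,0.9]

```text
time_s: 30.42
position: [0.5626, -0.233, 0.1759]
tcp_rot: [[0.294, 0.956, -0.001], [0.956, -0.294, 0.001], [0.0, -0.002, -1.0]]
force: [0.6, 0.2, -3.1]
opening: 0.403
grasp_force: 30.0
```

Emit:
jog_arm:
  delta_pos:
    - [0,0,0]
    - [0,0,-4]
    - [0,0,-8]
    - [0,0,-10.5]
    - [0,0,-11]
    - [0,0,-11]
  turn: [0,0,0,0,0,0]
  grip: [0.9,0.9,0.9,0.9,0.9,0.9]

```text
time_s: 31.18
position: [0.5632, -0.2301, 0.0671]
tcp_rot: [[0.292, 0.956, -0.001], [0.956, -0.292, 0.001], [0.0, -0.001, -1.0]]
force: [0.7, -0.7, -2.6]
opening: 0.407
grasp_force: 30.0
```

Emit:
jog_arm:
  delta_pos:
    - [0,0,-0.4]
    - [0,0,-0.7]
    - [0,0,-0.8]
    - [0,0,-0.8]
    - [0,0,-0.8]
    - [0,0,-0.8]
    - [0,0,-0.8]
    - [0,0,3]
    - [0,0,9]
    - [0,0,15]
    - [0,6,16]
    - [-2,12,16]
  turn: [0,0,0,0,0,0,0,0,0,0,0,0]
  grip: [0.9,0.9,0.9,0.9,0.4,0.4,0.4,0.4,0.4,0.4,0.4,0.4]

```text
time_s: 32.67
position: [0.5454, -0.1114, 0.2293]
tcp_rot: [[0.295, 0.956, 0.006], [0.956, -0.295, -0.002], [-0.0, 0.006, -1.0]]
force: [-0.1, 0.6, -0.4]
opening: 0.601
grasp_force: 0.0
```

Emit:
jog_arm:
  delta_pos:
    - [0,6,0]
    - [-1,12,0]
    - [-2,18,0]
    - [-4,22,0]
    - [-4,22,0]
    - [-4,22,0]
  turn: [0,0,0,0,0,0]
  grip: [0.4,0.4,0.4,0.4,0.4,0.4]

```text
time_s: 33.42
position: [0.504, 0.1082, 0.2275]
tcp_rot: [[0.292, 0.956, 0.001], [0.956, -0.292, -0.001], [-0.0, 0.001, -1.0]]
force: [0.6, 0.1, -0.2]
opening: 0.605
grasp_force: 0.0
```

```bash
python3 - <<'E'
from rig import *
from h import *
t=capture("top");c=capture("scene");s=read_state();print(s["position"],s["time_s"])
print(proj(c,[[.61,-.2,.02],[.442,-.32,.02]]).round())
cv2.imwrite("pics/end.png",np.vstack([cv2.resize(t["color"][150:280,170:500],(792,312)),cv2.copyMakeBorder(cv2.resize(c["color"][120:216,190:350],(480,288)),0,0,0,312,0)]))
E
```

```text
[0.50434889 0.10744121 0.22732929] 33.525
[[246. 177.]
 [270. 147.]]
```

View pics/end.png

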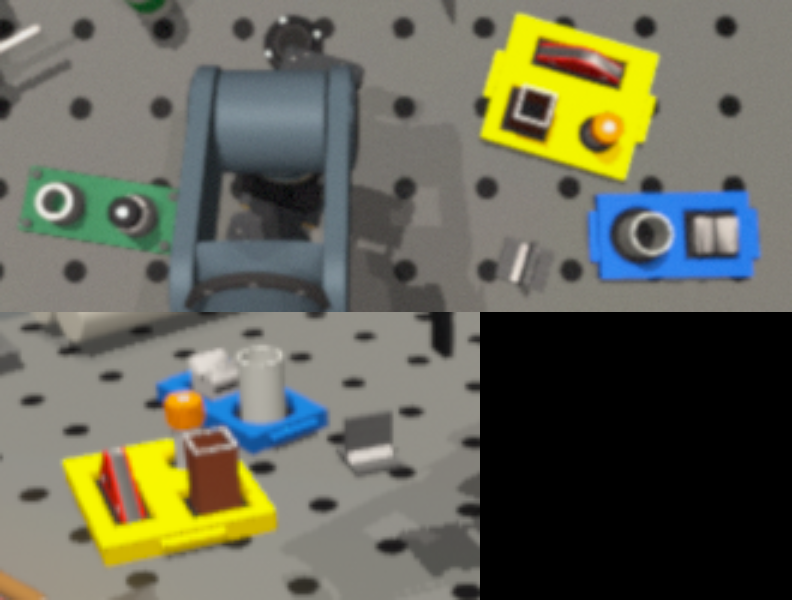

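All five pieces stand upright in their pockets: the pin head at (606,127) in the crop, pipe rim (651,233), tube rim (534,107), V-block (714,234) and magnet (580,62). The black pin and flange are untouched. I'll do one numeric check of the offsets before handing in.

```bash
python3 - <<'E'
from rig import *
from h import *
c=capture("top")
for n,u,z,p in (("pin",(606,127),.084,(.5629,-.2317)),("pipe",(651,233),.08,(.4413,-.2768)),("tube",(534,107),.08,(.5883,-.1495)),("vb",(714,234),.05,(.4423,-.3628)),("mag",(580,62),.045,(.6504,-.2127))):
    q=back(c,(u[0]/2.4+170,u[1]/2.4+150),z)[0,:2];print(n,((q-p)*1000).round(1),"mm")
E
```

```text
pin [-1.3  1.2] mm
pipe [-0.9 -1.5] mm
tube [-2.5  0.4] mm
vb [-2.   3.9] mm
mag [-4.6  2.2] mm
```

```bash
python3 -c "
from rig import *
print(hand_in())"
```

```text
the job is handed in; nothing more can be done
None
```

All five pieces stand upright in their own pockets, within 5 mm of the pocket centres along x and y in the last top view. The black pin and flange are where they started, and the job is handed in at about 34 s of the 122 s allowed, with no verdict returned.

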